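# Jack up the block heater and hold it raised

### The job

A foot of the white block heater is to be changed: set the little steel lever jack on the bench with its saddle centred under the round lift pad of the heater's lug, without shoving the heater. Give the jack handle one full trial stroke, heater up, and let the handle come right back up so that the heater stands on its feet again. Then press the handle fully down a second time and keep it pressed, so that the program finishes while holding the heater raised; the jack alone carries it, and the marker pen and dropper bottles near by stay where they are.

Things in the scene. Friction and masses are not known exactly. Their poses are not given: they have to be found in the camera images.
- heater: White dry-block heater, loose, 1.1 to 1.8 kg, on four 10 mm rubber feet; body x = +32 to +162, y = -100 to +100 mm, 96 mm high. Origin: at bench level straight below its lift pad; z up. A steel lug, 50 mm wide (y), juts from the middle of its -x side to x = -24 mm, underside 58, top 66 mm high (two gussets reach 79 mm). Pushed up at the lug it tilts about its +x feet.
- lift_pad (a point): The marked lift point: centre of the underside of the round rubber pad (24 mm across, 6 mm thick) below the heater's lug; 52 mm above the bench while the heater stands on its feet. A dark round boss of 24 mm on top of the lug marks it from above. Axes as the heater's.
- jack: Loose steel lever jack, about 0.7 kg. Base plate 186 x 64 x 8 mm, x from -104 to +82 mm. Origin: underside, below the grip block; x points from the handle to the saddle, z up. It goes under the lug saddle first, its x axis along the heater's x axis (within about 0.2 rad): the base then clears the heater's body by 10 mm.
- jack_grip (a point): Centre of the jack's upright steel grip block, 33 mm above the jack's underside: 24 mm along x, 30 mm across y, from 8 to 58 mm above the underside; grip it across y. The handle's clevis behind it (-x) is narrower, 20 mm.
- jack_saddle (a point): Centre of the top of the round rubber-topped saddle, 34 mm across, at x = +60, y = 0 of the jack; 42 mm above the jack's underside with the handle up, so 10 mm below the lift pad; 62 mm with the handle fully down, so it raises the pad about 10 mm.
- jack_paddle (a point): Centre of the top of the handle's black pressing paddle, 36 mm wide (y), 30 mm long. Handle up: at x = -81 mm of the jack, 78 mm high, sloping 0.5 rad; fully down: x = -92 mm, 46 mm high, level. The lever hinges at x = -24 mm, 40 mm high. Press down from above, 5 to 10 N; a spring brings it back up.
- jack_handle (a joint): Angle of the jack's handle: 0 up (as the spring holds it), 0.5 rad fully down against its stop. The saddle rises 40 mm per rad.
- marker: Black and white marker pen lying down, 135 x 16 mm, near the wall, bystander. Origin: centre of its underside.
- dropper_red: Dropper bottle, 25 mm across, 73 mm high, by the wall, bystander. Origin: centre of its underside.
- dropper_green: Dropper bottle, 25 mm across, 73 mm high, by the wall, bystander. Origin: centre of its underside.

How it is judged (in metres and radians):
On the way, in this order (a step that is already met when the one before it is completed fails the run):
1. the jack stands on the bench, let go or held, handle up, its saddle centred under the lift pad (10 mm) (horizontal distance between jack_saddle and lift_pad below 0.01 m and height (world z) of jack below 0.003 m and angle between jack's own z axis and vertical below 0.05 rad and value of joint jack_handle below 0.08 rad), for 0.3 s.
2. trial stroke: handle fully down (over 0.42 rad) and the heater's lift pad raised over 6 mm (value of joint jack_handle above 0.42 rad and height (world z) of lift_pad above 0.058 m), for 0.1 s.
3. handle back up (under 0.08 rad) and the heater on its feet (value of joint jack_handle below 0.08 rad and height (world z) of lift_pad below 0.054 m), for 0.2 s.
At the end, for the whole second after the job is handed in: The gripper holds the jack's handle down (over 0.42 of 0.5 rad, over 1.5 N on it), the saddle is within 13 mm of the lift pad's centre and carries the heater (over 1.5 N) with the pad raised at least 6 mm, the jack stands flat on the bench, the robot does not touch the heater, and all is still (all of step 2 and contact force between the fingers and jack above 1.5 N and horizontal distance between jack_saddle and lift_pad below 0.013 m and contact force between jack and heater above 1.5 N and contact force between each of the fingers, the arm and heater below 0.5 N and angle between jack's own z axis and vertical below 0.06 rad and height (world z) of jack below 0.004 m and linear speed of heater below 0.02 m/s); the arm keeps its last pose, push and grip.
It fails at once if the heater is shoved more than 30 mm or tipped by more than 0.2 rad (distance of heater from where it was at the start of the episode above 0.03 m or angle between heater's own z axis and vertical above 0.2 rad).
It fails at once if the jack is tipped by more than 0.4 rad (angle between jack's own z axis and vertical above 0.4 rad).
It fails at once if the marker or a dropper bottle is moved more than 20 mm or a bottle is tipped over (distance of any of marker, dropper_red, dropper_green from where it was at the start of the episode above 0.02 m or angle between any of dropper_red, dropper_green's own z axis and vertical above 0.5 rad).
It also fails if it takes over 56 s, if anything falls off the work surface, if the arm or the gripper's body presses on something with over 40 N, if the wrist force passes 120 N, or if a joint passes its speed limit or range.

### The arm

A 6-joint arm with a two-finger parallel gripper is mounted at the origin on the work surface; the furniture and walls round the work are solid. World frame = base frame: x ahead of the robot, y to its left, z up, the work surface at z = 0. Lengths are in m, angles in degrees, forces in N, time in s.
With the tool pointing down it reaches from about 0.375 to 0.975 m from the base axis. Payload 3.8 kg.
Tool frame: the origin (TCP) lies on the centre line of the jaws, within the pads' length; the fingertips stand 11 mm ahead of it and the grasp point (between the pads) lies 8 mm behind it; z points along the fingers, y is the line along which they close (so a half turn about z gives the same grasp; the last joint's range is limited). The gripper opens to 88 mm and grips with 3 to 60 N. Pads are 18 mm wide; open, the fingers measure 123 mm over their backs; the gripper's body (75 mm by 187 mm) begins 45 mm behind the grasp point.
Start: joints at [-73.849, 15.12, 91.902, -0, 72.978, -2.114], TCP at [0.212, -0.641, 0.223] pointing down, gripper open.
Joint ranges: [-150.88, 150.88], [-54.13, 125.18], [17.81, 147.31], [-75.09, 255.09], [0, 152.58], [-146.25, 146.25]. Speed limits (degrees/s): [147.25, 147.25, 180, 180, 180, 180].

### API

Orientations are given as a 3x3 rotation matrix whose columns are the frame's x, y, z axes.
In Python, from workcell import reach, move_straight, move_joints, move_gripper, sleep, inverse_kinematics, observe, grab_frame, get_calibration, Unreachable, job_done, search_frame, place_of gives the robot as it stands. Calls block until the motion is done:
- reach(position, orientation): joint-space move of the TCP to a pose.
- move_straight(position, frame=None, rate=0.15, threshold=None): straight line of the TCP; frame=None keeps the orientation; rate is the mean speed in m/s. With threshold (N) it stops when the force on the tool has changed by that much, and returns True; else False.
- move_joints(angles): joint-space move.
- move_gripper(opening, squeeze=None): opening from 0.0 (shut) to 1.0 (fully open); squeeze is the grip in N (None keeps the last); returns when the fingers have stopped.
- sleep(seconds).
- inverse_kinematics(position, orientation): joint angles nearest the present ones, or None.
- observe(): the state.
- grab_frame(name): name is "side" or "top"; returns the picture (400x640x3 uint8, red, green, blue); there is no depth.
- get_calibration(name): a dict with "mtx" (3x3 intrinsics, pixels), "R" (3x3) and "t" (3): a world point X has camera coordinates R X + t. Camera axes: x right, y down, z forward; pixel columns grow to the right and rows downward; lengths in m; the calibration is good to about 2 mm. A picture is of the moment at which its call begins. get_calibration takes no time and is no camera call.
A pose or a line that the arm cannot do raises Unreachable and nothing moves.
- job_done(): hands the job in; it is judged then, once.
Trained networks look in the newest picture that a camera, given by its name, has taken for a name from the list of things; names that differ only in an ending like _2 or _b are one class to them, and where a whole thing is asked for, a point or a joint stands for the part that bears it (a point fixed in the world has none). Each returns a list of dicts, best first, with "conf" (0 to 1); they miss things now and then, are a little off and sometimes report something else, mostly with a low value. They report only what shows in the picture. A call takes as long as a camera call.
- search_frame(name, camera): "bbox" ([left, top, right, bottom] in pixels, round what is visible of it).
- place_of(name, camera): "at" ([column, row] in pixels: a listed point, or the origin of a listed thing).
The state is a dict: "time_s": time; "joint_positions": joint angles; "joint_velocities": joint speeds; "tau": joint torques, N m; "tcp_pos": TCP position; "tool_rot": TCP orientation; "wrist_force": force on the tool from outside, world axes, zero at the start; "ft_torque": the same for the moment, N m; "grip_width": opening from 0.0 (shut) to 1.0 (fully open); "grip_force": force on a finger pad.
Only numpy, scipy, OpenCV 4.12 (cv2) and the standard library are available. Lean on these libraries where they do the work, as an engineer would, in place of code of your own. Each camera call takes 0.05 s, during which the arm holds its last target. There are 200 camera calls.

## Working session

There is one attempt and no reset: what is moved stays moved. The work goes in short steps, each a Python script; the robot and the scene stay as the last script left them, time stands still between calls to the robot, and variables do not carry over. Pictures are saved under pics/ and viewed, at most 10 in all, crops included, and the job is handed in when it is done.

```bash
mkdir -p pics; cat > h.py <<'E'
from workcell import *
import numpy as np, cv2
def ray(cam,px):
    c=get_calibration(cam);K,R,t=[np.array(c[k],float) for k in("mtx","R","t")]
    d=R.T@np.linalg.inv(K)@np.array([px[0],px[1],1.]); return -R.T@t.ravel(),d
def atz(cam,px,z):
    o,d=ray(cam,px); return o+d*(z-o[2])/d[2]
def proj(cam,X):
    c=get_calibration(cam);p=np.array(c["mtx"])@(np.array(c["R"])@np.array(X)+np.ravel(c["t"])); return p[:2]/p[2]
def tri(a,b):
    (o1,d1),(o2,d2)=a,b
    A=np.stack([d1,-d2],1);s=np.linalg.lstsq(A,o2-o1,rcond=None)[0]
    p,q=o1+d1*s[0],o2+d2*s[1]; return (p+q)/2,np.linalg.norm(p-q)
def save(cam,n):
    cv2.imwrite(f"pics/{n}.png",np.asarray(grab_frame(cam))[:,:,::-1])
E
python3 - <<'E'
from h import *
np.set_printoptions(precision=4,suppress=True)
for c in("top","side"):
    save(c,c+"0"); print(c,"cam at",ray(c,(320,200))[0])
    for n in("heater","lift_pad","jack","jack_grip","jack_saddle","jack_paddle","marker","dropper_red","dropper_green"):
        z=dict(lift_pad=.052,jack_grip=.033,jack_saddle=.042,jack_paddle=.078).get(n,0)
        print(n,[(np.round(r["at"],1),round(r["conf"],2),atz(c,r["at"],z)[:2]) for r in place_of(n,c)[:2]])
    for n in ("heater","jack"): print(n,[(np.round(r["bbox"]),round(r["conf"],2)) for r in search_frame(n,c)[:2]])
print(observe()["time_s"])
E
```

```text
top cam at [0.3908 0.2452 0.9069]
heater [(array([265.6, 264.6]), 0.91, array([0.326 , 0.3404]))]
lift_pad [(array([263.1, 270.3]), 0.94, array([0.3181, 0.3399])), (array([266.5, 265.9]), 0.61, array([0.3271, 0.3331]))]
jack [(array([334.7, 226. ]), 0.57, array([0.4107, 0.1906])), (array([308.9, 240.2]), 0.16, array([0.3794, 0.2468]))]
jack_grip []
jack_saddle [(array([306.7, 243.9]), 0.44, array([0.3723, 0.2512]))]
jack_paddle [(array([363.2, 204.4]), 0.81, array([0.4527, 0.1382]))]
marker [(array([256.4, 208. ]), 0.96, array([0.449 , 0.3625]))]
dropper_red [(array([336.3, 142.5]), 0.55, array([0.596 , 0.1874]))]
dropper_green [(array([356.6, 143. ]), 0.51, array([0.5952, 0.1423]))]
heater [(array([170., 240., 282., 357.]), 0.97)]
jack [(array([295., 191., 382., 258.]), 0.9)]
side cam at [-0.1515  0.5818  0.6209]
heater [(array([321.5, 270.9]), 0.94, array([0.3294, 0.3349]))]
lift_pad [(array([321.1, 254.4]), 0.63, array([0.3245, 0.339 ]))]
jack [(array([359.8, 224.3]), 0.55, array([0.4111, 0.2032]))]
jack_grip [(array([362.9, 212.4]), 0.66, array([0.4101, 0.199 ]))]
jack_saddle [(array([349.4, 226.8]), 0.62, array([0.3755, 0.2512]))]
jack_paddle [(array([383.3, 178.4]), 0.82, array([0.444 , 0.1324])), (array([361.9, 225.8]), 0.25, array([0.3351, 0.2493]))]
marker [(array([282.5, 232.7]), 0.49, array([0.4578, 0.3624]))]
dropper_red [(array([329.9, 177.1]), 0.46, array([0.5896, 0.1839]))]
dropper_green [(array([343.4, 172.7]), 0.54, array([0.5918, 0.1451]))]
heater [(array([224., 238., 368., 360.]), 0.64), (array([330., 171., 396., 252.]), 0.33)]
jack [(array([329., 169., 397., 252.]), 0.79), (array([341., 152., 354., 178.]), 0.58)]
1.2
```

```bash
python3 - <<'E'
import cv2
for c,(x0,y0,x1,y1) in dict(top=(150,110,410,370),side=(200,120,440,370)).items():
    i=cv2.imread(f"pics/{c}0.png"); cv2.imwrite(f"pics/{c}0c.png",cv2.resize(i[y0:y1,x0:x1],None,fx=2.3,fy=2.3,interpolation=cv2.INTER_CUBIC))
E
```

```text
(no output)
```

View pics/top0c.png

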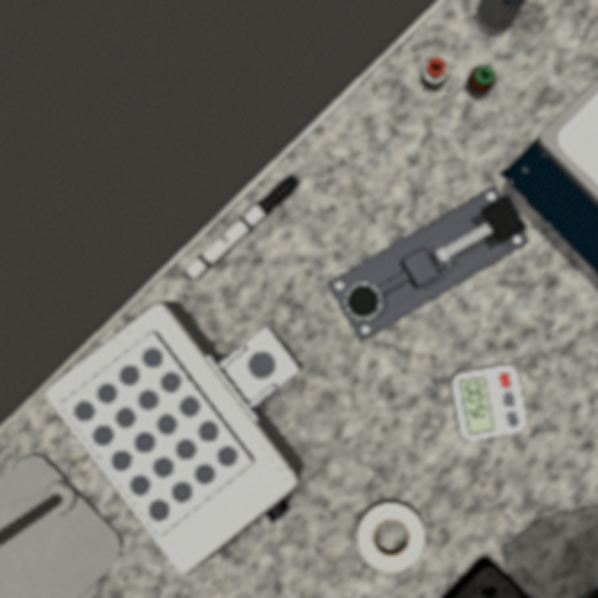

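View pics/side0c.png

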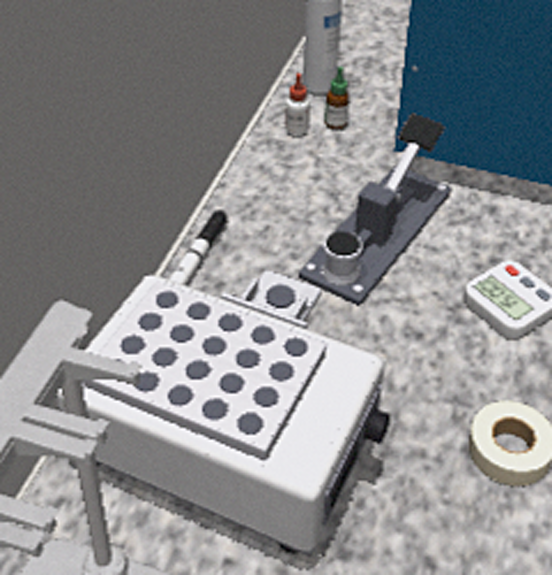

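The top view shows the jack (saddle ~(308,240), grip ~(334,226), paddle ~(369,203)) already pointing at the lug, whose boss is at ~(264,268). The marker and bottles lie along the wall to the upper left, and a blue box stands behind the paddle. The side view agrees with this.

```bash
python3 - <<'E'
from h import *
np.set_printoptions(precision=4,suppress=True)
T=lambda p:(150+p[0]/2.3,110+p[1]/2.3)
S=lambda p:(200+p[0]/2.3,120+p[1]/2.3)
A=lambda p,z:atz("top",T(p),z)[:2]
ang=lambda v:np.degrees(np.arctan2(v[1],v[0]))
# dark blobs refined by centroid in both views
def cen(cam,px,r=7):
    g=cv2.cvtColor(cv2.imread(f"pics/{cam}0.png"),cv2.COLOR_BGR2GRAY).astype(float)
    x0,y0=map(int,np.round(px));w=g[y0-r:y0+r+1,x0-r:x0+r+1]
    m=(w<(w.min()+np.percentile(w,85))/2).astype(np.uint8)
    n,l,st,c=cv2.connectedComponentsWithStats(m); k=l[r,r]
    return c[k]+[x0-r,y0-r],st[k,4]
for n,a,b,z in(("boss",(262,364),(281,296),.068),("saddle",(363,300),(343,244),.042)):
    ta,na=cen("top",T(a));sb,nb=cen("side",S(b))
    print(n,ta,na,sb,nb,"top@z",atz("top",ta,z),"side@z",atz("side",sb,z),"tri",tri(ray("top",ta),ray("side",sb)))
print("tri paddle",tri(ray("top",T((503,215))),ray("side",S((422,131)))))
print("grip top",A((423,268),.058))
pl=[A(p,.008) for p in((332,285),(362,338),(524,240),(494,190))]
f,b=(pl[0]+pl[1])/2,(pl[2]+pl[3])/2
print("plate",np.array(pl),"dir",ang(f-b),ang(pl[0]-pl[3]),ang(pl[1]-pl[2]),"len",np.linalg.norm(f-b),"origin",b+(f-b)*104/186)
rows=[((85,411),(152,357)),((102,435),(171,382)),((121,461),(190,407)),((139,484),(208,434)),((159,510),(229,456))]
print("heater x dir", [ang(A(p,.1)-A(q,.1)) for p,q in rows],"y dir",ang(A((152,357),.1)-A((229,456),.1)),ang(A((85,411),.1)-A((159,510),.1)))
print("front edge",A((165,305),.096),A((298,475),.096),ang(A((165,305),.096)-A((298,475),.096)))
print("wall",A((440,0),0),A((300,125),0),A((0,420),0)); print("blue",A((505,172),.15),A((598,270),.0),A((530,225),0))
E
```

```text
boss [263.3333 268.101 ] 99 [321.5833 248.5729] 96 top@z [0.3239 0.3377 0.068 ] side@z [0.3234 0.3388 0.068 ] tri (array([0.324 , 0.3381, 0.0671]), np.float64(0.0006580832538175914))
saddle [307.5726 240.453 ] 117 [348.5487 225.531 ] 113 top@z [0.3794 0.2495 0.042 ] side@z [0.3795 0.2509 0.042 ] tri (array([0.3797, 0.25  , 0.0413]), np.float64(0.0012752200140538148))
tri paddle (array([0.4545, 0.1256, 0.0727]), np.float64(0.0018601033817668715))
grip top [0.4084 0.1957]
plate [[0.3929 0.2784]
 [0.3435 0.2498]
 [0.4365 0.0974]
 [0.4837 0.1256]] dir 121.06527310098797 120.74498004052458 121.3843310905872 len 0.17808598225848815 origin [0.4087 0.1968]
heater x dir [np.float64(129.40435503796365), np.float64(127.95577743731344), np.float64(128.3911542307845), np.float64(126.16333976203941), np.float64(127.81109002462662)] y dir 39.1368959568553 38.37474912310405
front edge [0.3748 0.4165] [0.2341 0.302 ] 39.14194721029297
wall [0.6698 0.1763] [0.5462 0.3109] [0.2643 0.5893]
blue [0.4836 0.1356] [0.4088 0.026 ] [0.4512 0.0903]
```

View pics/top0.png

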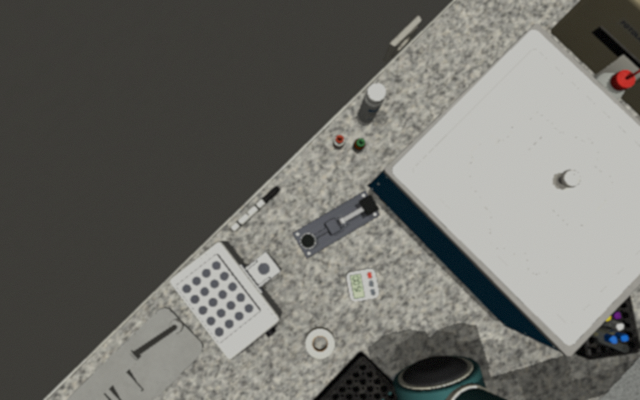

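View pics/side0.png

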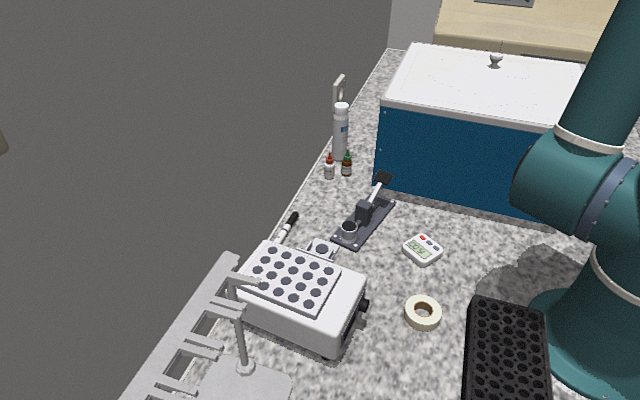

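```bash
python3 - <<'E'
from h import *
np.set_printoptions(precision=3,suppress=True)
def R(yaw,s=1):
    c,n=np.cos(np.radians(yaw)),np.sin(np.radians(yaw)); x=np.array([c,n,0])*s; z=np.array([0,0,-1.]); return np.stack([x,np.cross(z,x),z],1)
for p,y in(((.4086,.1965,.2),121),((.4086,.1965,.037),121),((.3613,.291,.04),127),((.42,.219,.1),127)):
    for s in(1,-1): print(p,s,inverse_kinematics(list(p),R(y,s)))
E
```

```text
(0.4086, 0.1965, 0.2) 1 [ 22.535  -8.571 119.31   -0.     69.261  -8.465]
(0.4086, 0.1965, 0.2) -1 None
(0.4086, 0.1965, 0.037) 1 [ 22.535   2.697 127.96   -0.     49.343  -8.465]
(0.4086, 0.1965, 0.037) -1 None
(0.3613, 0.291, 0.04) 1 [ 35.772   3.55  126.652  -0.     49.798  -1.228]
(0.3613, 0.291, 0.04) -1 None
(0.42, 0.219, 0.1) 1 [ 24.525  -0.268 123.024  -0.     57.245 -12.475]
(0.42, 0.219, 0.1) -1 None
```

The full views show a large blue bath with a white lid beside the jack, its near lid corner at top (392,172) and side (380,100). The sweep has to go above it. I'll triangulate that corner, then move in from above.

```bash
cat >> h.py <<'E'
np.set_printoptions(precision=4,suppress=True)
def Rd(yaw):
    c,n=np.cos(np.radians(yaw)),np.sin(np.radians(yaw)); x=np.array([c,n,0]); z=np.array([0,0,-1.]); return np.stack([x,np.cross(z,x),z],1)
def st():
    o=observe(); print(round(o["time_s"],2),np.array(o["tcp_pos"]),"F",np.array(o["wrist_force"]),"w",round(o["grip_width"],3),"gf",o["grip_force"])
    return o
E
python3 - <<'E'
from h import *
print(tri(ray("top",(392,172)),ray("side",(380,100))),tri(ray("top",(570,352)),ray("side",(556,124))))
o=observe();p=np.array(o["tcp_pos"])
move_straight([p[0],p[1],.47],rate=.3)
G=[.4086,.1965]
reach(G+[.47],Rd(121)); st()
move_straight(G+[.13],rate=.25); st()
save("top","top1"); save("side","side1")
i=np.hstack([cv2.resize(cv2.imread(f"pics/{n}1.png")[y:y+190,x:x+190],(400,400)) for n,x,y in(("top",240,110),("side",260,100))]);cv2.imwrite("pics/m1.png",i)
E
```

```text
(array([0.4984, 0.1166, 0.233 ]), np.float64(0.013716612588632415)) (array([ 0.2425, -0.1133,  0.2693]), np.float64(0.06905231912864217))
5.19 [0.409  0.1961 0.4699] F [-0.4878  0.1698 -0.3427] w 0.998 gf 0.0
6.7 [0.4096 0.1969 0.1313] F [-0.1463  0.3398  0.1418] w 1.001 gf 0.0
```

View pics/m1.png

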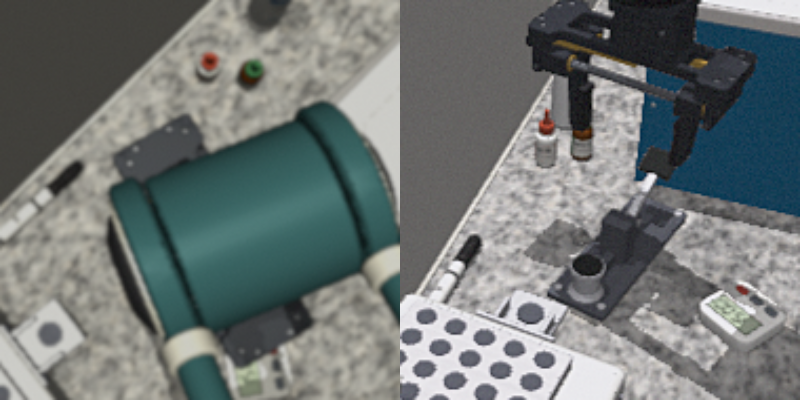

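The gripper straddles the grip block; the fingers sit to each side of it with the jack undisturbed. Next I grip.

```bash
python3 - <<'E'
from h import *
G=[.4086,.1965]
print(move_straight(G+[.037],rate=.08,threshold=6)); st()
move_gripper(.3,squeeze=40); st()
p=np.array(observe()["tcp_pos"]); move_straight([*p[:2],p[2]+.005],rate=.03); st()
save("side","side2")
for n,z in(("jack_saddle",.047),("jack_paddle",.083),("jack_grip",.038),("lift_pad",.052)):
    print(n,[(np.round(r["at"],1),round(r["conf"],2),atz("side",r["at"],z)[:2]) for r in place_of(n,"side")[:2]])
i=cv2.imread("pics/side2.png")[150:290,280:440];cv2.imwrite("pics/m2.png",cv2.resize(i,None,fx=4,fy=4,interpolation=cv2.INTER_CUBIC))
E
```

```text
False
8.11 [0.4092 0.1967 0.0376] F [0.6526 0.6496 0.3347] w 0.999 gf 0.0
9.03 [0.4099 0.1972 0.0375] F [ 3.6097  3.6768 -1.1751] w 0.329 gf 40.00118136405945
9.38 [0.4085 0.1965 0.0416] F [-0.4271  0.3111 -7.5208] w 0.33 gf 39.97966110706329
jack_saddle [(array([329.8, 175.5]), 0.68, array([0.5391, 0.2114])), (array([346.6, 223.8]), 0.44, array([0.3809, 0.2548]))]
jack_paddle [(array([317.8, 255.3]), 0.22, array([0.2991, 0.3582]))]
jack_grip [(array([361.8, 211.9]), 0.58, array([0.4077, 0.2035]))]
lift_pad [(array([317.7, 253.6]), 0.79, array([0.3289, 0.3437]))]
```

View pics/m2.png

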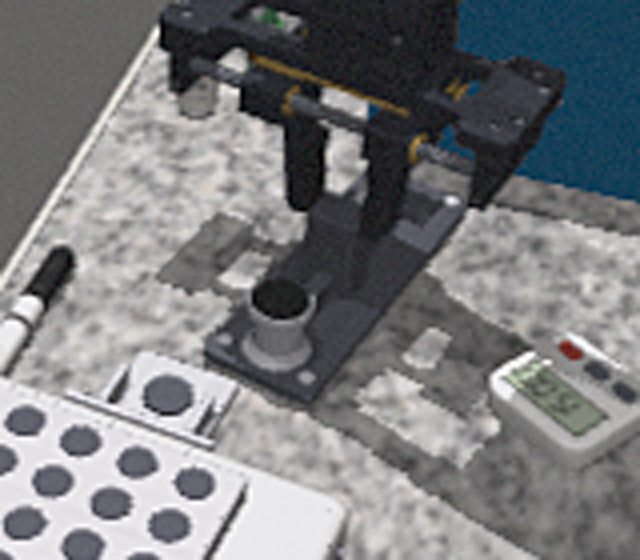

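The jack is held about 4 mm clear of the bench, still level, with the saddle at side (350,224) and the boss at (322,249). I'll carry it to a point behind the pad, re-measure, then insert it.

```bash
cat >> h.py <<'E'
def cen(cam,img,px,r=7):
    g=cv2.cvtColor(img,cv2.COLOR_RGB2GRAY).astype(float)
    x0,y0=map(int,np.round(px));w=g[y0-r:y0+r+1,x0-r:x0+r+1]
    m=(w<(w.min()+np.percentile(w,85))/2).astype(np.uint8)
    n,l,s,c=cv2.connectedComponentsWithStats(m);k=l[r,r]; return c[k]+[x0-r,y0-r],s[k,4]
HY=128.5; HX=np.array([np.cos(np.radians(HY)),np.sin(np.radians(HY))]); PAD=np.array([.3238,.3381])
E
python3 - <<'E'
from h import *
z=.0461
c,n=cen("side",cv2.imread("pics/side2.png")[:,:,::-1].copy(),(350.5,224)); s=atz("side",c,z)
o=observe();p=np.array(o["tcp_pos"]);R0=np.array(o["tool_rot"])
off=R0.T@(s-p); print(c,n,s,"offset in tool",off)
q=PAD-HX*.04; t=q-(Rd(127)@off)[:2]
move_straight([*t,p[2]],frame=Rd(127),rate=.07); o=st(); sleep(.2)
p=np.array(o["tcp_pos"]);img=np.asarray(grab_frame("side"));cv2.imwrite("pics/side3.png",img[:,:,::-1])
e=proj("side",[*q,z]); c,n=cen("side",img,e);s=atz("side",c,z)
b,_=cen("side",img,(321.6,248.6));print("boss",b,atz("side",b,.067))
print("saddle",e,c,n,s,"off",np.array(o["tool_rot"]).T@(s-p))
i=img[150:290,280:440,::-1];cv2.imwrite("pics/m3.png",cv2.resize(i,None,fx=4,fy=4,interpolation=cv2.INTER_CUBIC))
E
```

```text
[350.4694 222.8776] 147 [0.3808 0.2461 0.0461] offset in tool [ 0.0568  0.0008 -0.0039]
10.77 [0.3822 0.2607 0.0421] F [ 0.1207  0.2103 -6.7199] w 0.331 gf 39.97970938682556
boss [321.5979 248.5052] [0.3244 0.3382 0.067 ]
saddle [330.691  242.6471] [330.0847 246.0169] 118 [0.3413 0.3119 0.0461] off [ 0.0655 -0.0019 -0.004 ]
```

View pics/m3.png

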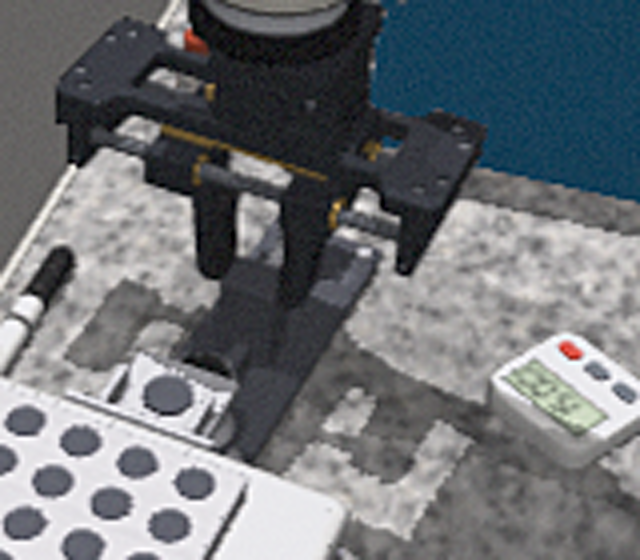

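The jack is now 40 mm short of the pad, and the lug partly hides the saddle, so that centroid is no good. I'll re-fit the saddle in the previous, unobstructed picture with stricter thresholds.

```bash
python3 - <<'E'
from h import *
for f,px,z in(("side0",(348.5,225.5),.042),("side2",(350.5,224.2),.0461)):
    g=cv2.cvtColor(cv2.imread(f"pics/{f}.png"),cv2.COLOR_BGR2GRAY); x,y=map(int,px)
    print(f); print(g[y-6:y+7,x-9:x+10])
    for th in(25,30,35,40,45,50):
        n,l,s,c=cv2.connectedComponentsWithStats((g<th).astype(np.uint8)); k=l[y,x]
        if k: print(th,s[k],c[k],atz(f[:4],c[k],z))
E
```

```text
side0
[[200 200 190 192 193 180 158 112  99 108 103 100 102 104 100  80  41  46
   60]
 [213 207 203 214 213 191 139  84  81  88  87  94  97 108  94  61  41  49
   81]
 [208 211 218 224 204 127  65  49  49  46  49  54  62  89 119 105  51  77
  104]
 [180 188 217 200 103  54  41  44  48  45  46  44  47  53  70  88  93 101
  102]
 [170 188 199 143  35  39  49  46  50  50  50  50  44  46  48  49 119 159
  101]
 [178 195 184  65  39  46  53  48  42  50  44  49  51  46  49  38  97 140
  100]
 [209 213 200  23  46  47  48  47  43  52  48  50  52  47  49  45  48 106
  136]
 [155 184 225  16  39  44  49  49  51  44  48  45  45  50  48  41  42  98
  136]
 [100 133 171 111  35  41  49  52  52  51  44  46  52  49  50  41  44 106
  141]
 [ 94  90 175 220  39  39  47  42  48  45  43  48  49  45  50  38 125 189
  114]
 [ 96  92 118 199 199  59  29  40  40  44  46  43  47  43  23  35 133 176
   50]
 [ 99  99  99 117 158 194 161  51  37  21  17  20  13  55 172 232 158  96
   46]
 [ 98 101  96  78 101 121 134 166 216 229 178 206 241 207 169 134 101  59
   84]]
side2
[[151 152 159 168 154  75  57  65 
[... 596 characters left out ...]
20  89 124
   35]
 [ 83 106  63  21  24  40  42  32  35  33  33  27  37  34  27  28  90 116
   30]
 [ 66 116 138  63  29  23  28  33  27  33  36  35  25  23  15  72 116  86
   30]
 [ 58  88 124 135  99  24  22  32  21  29  33  26  12  15  67 121 109  57
   49]
 [ 66  82 109 117 134 144  97  35  32  11  27  51  73 109 147 122  85  51
   70]
 [ 63  60  80  95 109 118 119 138 150 153 145 143 130 112 117  91  53  63
   66]]
35 [343 220  14  10  82] [349.5    224.5122] [0.3775 0.2501 0.0461]
40 [343 220  14  10 106] [349.6698 224.2453] [0.378  0.2494 0.0461]
45 [343 219  14  11 112] [349.7232 224.1339] [0.3783 0.2492 0.0461]
50 [ 320  130  102  100 2810] [373.2452 171.7114] [0.5108 0.113  0.0461]
```

```bash
python3 - <<'E'
from h import *
off=np.array([.0610,.0011,-.004]); R=Rd(127); pad=np.array([.3242,.3384])
z=observe()["tcp_pos"][2]
t=pad-(R@off)[:2]
move_straight([*t,z],frame=R,rate=.04); o=st()
err=t-np.array(o["tcp_pos"])[:2]; print("err",err)
print(move_straight([*(t+err*.7),z-.007],rate=.01,threshold=4)); o=st()
print("saddle est err mm",1e3*((np.array(o["tcp_pos"])+np.array(o["tool_rot"])@off)[:2]-pad))
save("side","side4"); 
i=cv2.imread("pics/side4.png")[150:290,280:440];cv2.imwrite("pics/m4.png",cv2.resize(i,None,fx=4,fy=4,interpolation=cv2.INTER_CUBIC))
E
```

```text
12.06 [0.3601 0.289  0.0422] F [ 0.3123 -0.7631 -6.6677] w 0.33 gf 39.979761242866516
err [-0.0001  0.0001]
True
12.59 [0.3603 0.2892 0.0371] F [1.0554 0.3489 4.3945] w 0.328 gf 39.99425232410431
saddle est err mm [0.3234 0.1955]
```

View pics/m4.png

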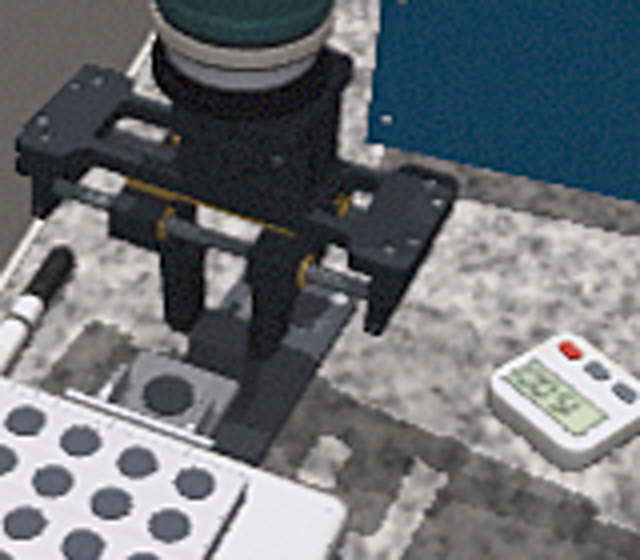

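The jack is down under the lug with the boss still at (168,395) in the crop, so the heater hasn't moved. I'll release, rise, check, and do the trial stroke along the paddle's arc.

```bash
cat >> h.py <<'E'
JD=np.array([np.cos(np.radians(127)),np.sin(np.radians(127))]); SAD=np.array([.3245,.3386])
def padl(th,dz=0):
    c,s=np.cos(th),np.sin(th); x=-24-57*c-38*s; z=40+38*c-57*s
    return [*(SAD+JD*(x-60)/1e3), z/1e3+.011+dz]
E
python3 - <<'E'
from h import *
sleep(.3)
p=np.array(observe()["tcp_pos"]); move_gripper(.6); st()
move_straight([*p[:2],.16],rate=.15)
move_gripper(0.0,squeeze=20)
q=padl(0,.02); move_straight([*q[:2],.16],rate=.15); st()
move_straight(q,rate=.1); o=st(); f0=np.array(o["wrist_force"])
save("side","side5"); img=np.asarray(grab_frame("side"))
for n,z in(("jack_saddle",.042),("jack_paddle",.078),("jack_grip",.033),("lift_pad",.052)):
    print(n,[(np.round(r["at"],1),round(r["conf"],2),atz("side",r["at"],z)[:2]) for r in place_of(n,"side")[:2]])
print("expected grip px",proj("side",[*(SAD-JD*.06),.058]),"paddle",proj("side",[*padl(0)[:2],.078]),"boss",cen("side",img,(321.6,248.6)))
i=cv2.imread("pics/side5.png")[130:290,270:430];cv2.imwrite("pics/m5.png",cv2.resize(i,None,fx=3.7,fy=3.7,interpolation=cv2.INTER_CUBIC))
E
```

```text
13.47 [0.3577 0.2874 0.0349] F [ 0.2282 -0.2168 -0.3901] w 0.601 gf 0.0
16.0 [0.4092 0.2261 0.1599] F [-0.4135  0.4345 -0.6808] w 0.003 gf 0.0
16.66 [0.4094 0.2263 0.1091] F [ 0.6818  0.3407 -0.1097] w 0.005 gf 0.0
jack_saddle []
jack_paddle [(array([355.4, 202.3]), 0.94, array([0.3999, 0.2262]))]
jack_grip [(array([333.6, 243.2]), 0.73, array([0.3564, 0.2961]))]
lift_pad [(array([320.2, 253.3]), 0.88, array([0.3276, 0.3392]))]
expected grip px [335.5446 231.5855] paddle [353.1701 199.5362] boss (array([321.5253, 248.4545]), np.int32(99))
```

View pics/m5.png

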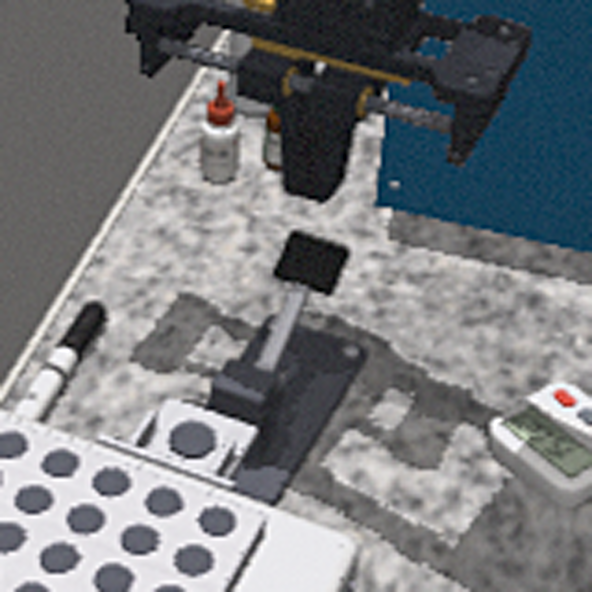

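The jack stands free and straight under the lug. The grip top sits at ~(336,232) px and the paddle at ~(354,201), both within ~1.5 px of prediction, and the closed fingertips are right above the paddle. Next is the trial stroke.

```bash
cat >> h.py <<'E'
def press():
    for th in(0,.1,.2,.3,.4,.5):
        move_straight(padl(th,-.001 if th else 0.003),rate=.04); o=observe(); print(th,np.array(o["tcp_pos"]),np.array(o["wrist_force"]))
    for k in range(6):
        if o["wrist_force"][2]>14: break
        move_straight(padl(.5,-.002-.001*k),rate=.02); sleep(.1); o=observe(); print(k,np.array(o["tcp_pos"]),np.array(o["wrist_force"]))
def look():
    img=np.asarray(grab_frame("side")); b,n=cen("side",img,(321.6,247)); print("boss",b,n); return img
E
python3 - <<'E'
from h import *
print("expected boss up 0/10mm",proj("side",[*SAD,.067]),proj("side",[*SAD,.077]))
press(); sleep(.2); img=look(); st()
cv2.imwrite("pics/m6.png",cv2.resize(img[130:290,270:430,::-1],None,fx=3.7,fy=3.7,interpolation=cv2.INTER_CUBIC))
E
```

```text
expected boss up 0/10mm [321.3947 248.5405] [321.4772 244.6026]
0 [0.4091 0.2259 0.0916] [ 0.5997 -0.3195  0.3842]
0.1 [0.4112 0.223  0.0817] [-0.0095 -0.2451 -0.1913]
0.2 [0.413  0.2207 0.0756] [-0.4979  0.0722 -0.7133]
0.3 [0.4148 0.2191 0.0694] [1.1333 0.768  0.4394]
0.4 [0.4161 0.2177 0.063 ] [ 2.1868 -1.8835  3.2043]
0.5 [0.4162 0.2171 0.0558] [ 1.5438 -1.1969  3.0004]
0 [0.4159 0.2172 0.055 ] [2.2125 0.023  2.4755]
1 [0.416  0.2171 0.054 ] [ 1.3966 -0.118   2.5423]
2 [0.4161 0.217  0.053 ] [ 1.3385 -0.9006  2.7874]
3 [0.4162 0.217  0.052 ] [ 1.0863 -0.6278  2.4125]
4 [0.4162 0.217  0.0511] [ 1.7476 -0.3506  3.3284]
5 [0.4162 0.2171 0.0501] [ 0.1762 -1.6053  4.3769]
boss [321.5263 248.6   ] 95
21.59 [0.4162 0.2171 0.0501] F [ 1.9591 -1.2555  4.007 ] w 0.01 gf 1.6445354983443394
```

View pics/m6.png

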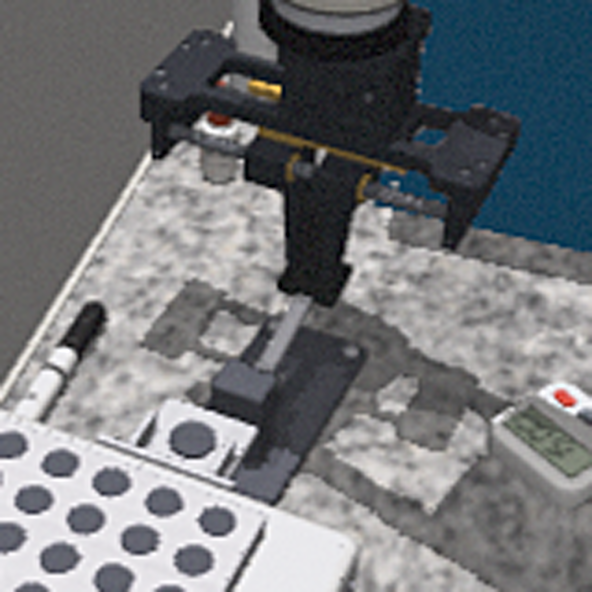

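The handle did not go down: the boss is still at row 248.6, the force is small, and the fingers seem to have slipped behind the paddle's rear edge. I'll back off and re-measure the jack with both cameras before trying again.

```bash
python3 - <<'E'
from h import *
print("paddle down/up px",proj("side",[*padl(.5)[:2],.046]),"tip now",proj("side",[*padl(.5)[:2],.039]))
p=np.array(observe()["tcp_pos"]); move_straight([*p[:2],.30],rate=.2); st()
j=list(observe()["joint_positions"]); j[0]-=38; move_joints(j); st()
ims={}
for c in("top","side"):
    ims[c]=np.asarray(grab_frame(c)); cv2.imwrite(f"pics/{c}7.png",ims[c][:,:,::-1])
    for n,z in(("jack_grip",.033),("jack_paddle",.078),("lift_pad",.052),("jack",0)):
        print(c,n,[(np.round(r["at"],1),round(r["conf"],2),atz(c,r["at"],z)[:2]) for r in place_of(n,c)[:2]])
    print(search_frame("jack_paddle",c)[:1])
    e=dict(grip=[*(SAD-JD*.06),.058],paddle=[*padl(0)[:2],.078],rear=[*(SAD-JD*.164),.008],boss=[*SAD,.067])
    print({k:proj(c,v) for k,v in e.items()})
i=np.hstack([cv2.resize(ims[c][y:y+110,x:x+110,::-1],(400,400),interpolation=cv2.INTER_CUBIC) for c,x,y in(("top",245,190),("side",300,165))]);cv2.imwrite("pics/m7.png",i)
E
```

```text
paddle down/up px [354.3843 208.4066] tip now [354.1715 210.9576]
22.99 [0.4153 0.2167 0.2983] F [0.2023 0.4565 0.4639] w 0.007 gf 0.0
24.16 [ 0.4607 -0.0842  0.2981] F [ 1.8226 -0.3333  0.6239] w 0.005 gf 0.0
top jack_grip [(array([287.6, 248.8]), 0.75, array([0.3616, 0.2913]))]
top jack_paddle [(array([319.8, 223.5]), 0.92, array([0.4138, 0.2251]))]
top lift_pad [(array([261.9, 267.9]), 0.86, array([0.323 , 0.3424]))]
top jack [(array([288.8, 249.2]), 0.92, array([0.3596, 0.2904]))]
[{'bbox': [292.1, 214.8, 330.0, 247.4], 'conf': 0.59}]
{'grip': array([287.2443, 249.6798]), 'paddle': array([319.3316, 225.7256]), 'rear': array([327.076 , 220.1143]), 'boss': array([262.9649, 267.7474])}
side jack_grip [(array([333.8, 243.9]), 0.75, array([0.3545, 0.2967]))]
side jack_paddle [(array([351.6, 202. ]), 0.58, array([0.404 , 0.2326]))]
side lift_pad [(array([318.7, 252. ]), 0.94, array([0.3317, 0.3403]))]
side jack [(array([335. , 253.8]), 0.79, array([0.3576, 0.2912]))]
[{'bbox': [340.5, 193.1, 367.6, 230.2], 'conf': 0.67}]
{'grip': array([335.5446, 231.5855]), 'paddle': array([353.1701, 199.5362]), 'rear': array([355.438 , 218.6758]), 'boss': array([321.3947, 248.5405])}
```

View pics/m7.png

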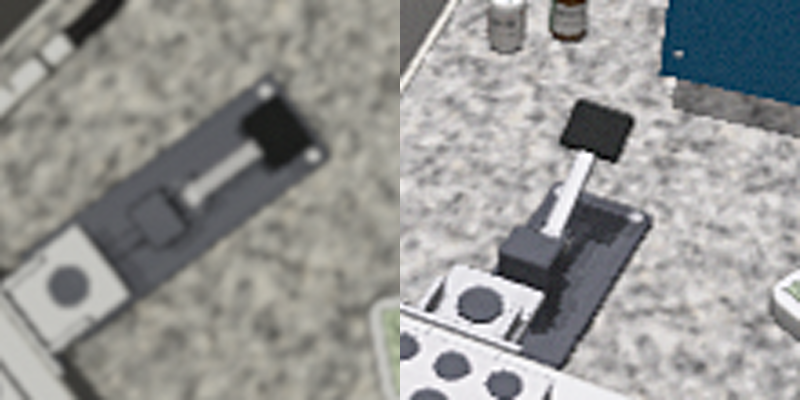

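The handle is up again and the jack is still straight under the lug (top: grip (288.5,250.5), paddle (321.4,226); side: paddle (354.2,200.8)). I'll triangulate the paddle.

```bash
python3 - <<'E'
from h import *
T=lambda x,y:(245+x/3.636,190+y/3.636); S=lambda x,y:(300+(x-400)/3.636,165+y/3.636)
pd=tri(ray("top",T(278,131)),ray("side",S(597,130))); gr=tri(ray("top",T(158,220)),ray("side",S(530,246)))
print("paddle",pd,"grip top",gr,"boss",tri(ray("top",T(69,286)),ray("side",S(480,304))))
yd=np.array([-JD[1],JD[0]])
for n,q in(("paddle",pd[0]),("grip",gr[0])): v=q[:2]-SAD; print(n,"along",v@JD,"lat",v@yd)
v=gr[0][:2]-pd[0][:2];print("yaw paddle->grip",np.degrees(np.arctan2(v[1],v[0])),np.linalg.norm(v))
# dark paddle mask with tight threshold
for c,px in(("top",T(278,131)),("side",S(597,130))):
    g=cv2.cvtColor(cv2.imread(f"pics/{c}7.png"),cv2.COLOR_BGR2GRAY);x,y=map(int,px)
    for th in(40,45,50):
        n,l,s,cc=cv2.connectedComponentsWithStats((g<th).astype(np.uint8));k=l[y,x]; print(c,th,s[k],cc[k])
E
```

```text
paddle (array([0.4093, 0.2223, 0.0735]), np.float64(0.0017355090604485768)) grip top (array([0.3595, 0.2894, 0.0555]), np.float64(0.0024172604772534287)) boss (array([0.3231, 0.3372, 0.0674]), np.float64(0.0015891333526489877))
paddle along -0.14389897742905164 lat 0.0022078216312014036
grip along -0.06037311307363573 lat 0.0016966727272445927
yaw paddle->grip 126.64937436400757 0.0835274283665034
top 40 [312 217  18  19 194] [320.5928 225.9794]
top 45 [312 217  18  19 206] [320.6262 226.0097]
top 50 [311 217  20  20 220] [320.6636 226.0955]
side 40 [     0      0    640    400 244850] [310.4718 196.7705]
side 45 [     0      0    640    400 240389] [305.8827 195.9052]
side 50 [     0      0    640    400 233408] [298.605  194.9538]
```

The paddle is where I expected it (2–3 mm), so aim isn't the problem. In the pre-press picture the closed fingertips sit ~20 mm higher than "11 mm ahead" implies. Force also only started at TCP z ≈ 0.066, so the press simply stopped short, at θ ≈ 0.2 with the pad not yet reached. I'll redo the stroke, going lower until the stop is felt, and check the boss.

```bash
cat >> h.py <<'E'
SAD2=np.array([.3239,.3369])  # saddle from grip/paddle re-measured
def pt(th,tz):
    c,s=np.cos(th),np.sin(th); x=-24-57*c-38*s; return [*(SAD2+JD*(x-60)/1e3),tz]
def pz(th): return (40+38*np.cos(th)-57*np.sin(th))/1e3-.012
def press2():
    for th in(0,.25,.4):
        move_straight(pt(th,pz(th)+(.004 if th==0 else 0)),rate=.05); o=observe(); print(th,np.array(o["tcp_pos"]),np.array(o["wrist_force"]))
    z=o["tcp_pos"][2]
    for k in range(14):
        z-=.0012; move_straight(pt(min(.5,.4+.02*k),z),rate=.03); o=observe(); f=np.array(o["wrist_force"]); print(k,round(o["tcp_pos"][2],4),f)
        if f[2]>17: break
    return z
E
python3 - <<'E'
from h import *
j=list(observe()["joint_positions"]); j[0]+=38; move_joints(j)
move_straight(pt(0,.11),frame=Rd(127),rate=.25)
print("z",press2()); sleep(.15); look(); print("exp up",proj("side",[.3238,.3381,.077]),"rest",proj("side",[.3238,.3381,.067])); st()
E
```

```text
0 [0.409  0.2244 0.0702] [ 0.1287 -0.9899  0.1666]
0.25 [0.4136 0.2182 0.0507] [0.6802 0.1889 2.1298]
0.4 [0.4154 0.2161 0.0411] [-0.0589 -0.2993  5.5581]
0 0.0406 [ 0.301  -1.5384  6.162 ]
1 0.0393 [ 0.1565 -1.0138  7.2445]
2 0.0382 [ 0.7804 -1.4208  5.8569]
3 0.037 [ 0.1381 -1.9691  6.9437]
4 0.0358 [ 0.9731 -1.1438  6.2328]
5 0.0346 [-0.1873 -1.8141  6.6045]
6 0.0334 [ 0.9621 -1.6653  7.1831]
7 0.0322 [ 0.1766 -2.0098  6.6867]
8 0.031 [ 0.5952 -3.4833  7.4036]
9 0.0303 [ 0.4223 -4.2638  9.9308]
10 0.0299 [-2.6544 -5.3312 17.4758]
z 0.027941642221204363
boss [321.3077 244.9808] 104
exp up [321.9038 244.7717] rest [321.8177 248.7098]
31.66 [0.4165 0.2149 0.03  ] F [-3.8133 -5.8559 18.1723] w 0.005 gf 8.867602123646066
```

The stop is reached and the boss rose to row 245.0, about 9 mm. I'll let the handle up, confirm the heater is down, press again and hold.

```bash
python3 - <<'E'
from h import *
for th in(.3,0): move_straight(pt(th,pz(th)+(.004 if th else .014)),rate=.06)
sleep(.6); img=look(); st()
e=cv2.cvtColor(img,cv2.COLOR_RGB2GRAY)
print([(n,[(np.round(r["at"],1),round(r["conf"],2)) for r in place_of(n,"side")[:1]]) for n in("jack_grip","jack_paddle")])
print("z",press2()); sleep(.5); look(); st(); sleep(.5); st()
E
```

```text
boss [322.3093 247.2474] 97
33.5 [0.4088 0.2243 0.08  ] F [ 0.7819 -0.1251  0.5885] w 0.007 gf 0.0
[('jack_grip', [(array([334.2, 241.7]), 0.62)]), ('jack_paddle', [(array([353.9, 199.5]), 0.78)])]
0 [0.4082 0.224  0.0693] [-0.0885  0.123  -0.4099]
0.25 [0.4137 0.2182 0.0508] [ 0.3038 -0.1168  2.4712]
0.4 [0.4155 0.2162 0.0412] [ 1.1155 -0.1971  6.2387]
0 0.0407 [-0.2618 -1.9936  5.9948]
1 0.0395 [-0.4391 -0.7522  6.6822]
2 0.0383 [-0.9071 -1.6971  6.6916]
3 0.0371 [ 0.237  -1.5574  5.5134]
4 0.0359 [ 0.6014 -1.6871  5.2569]
5 0.0347 [ 0.5844 -1.3994  6.328 ]
6 0.0336 [ 0.6788 -2.8268  7.0523]
7 0.0324 [ 0.6895 -2.4233  7.5335]
8 0.0312 [ 0.5945 -3.2244  6.8993]
9 0.0303 [ 0.9842 -4.2574  9.028 ]
10 0.03 [-2.8258 -5.7093 16.686 ]
11 0.0297 [-5.5817 -7.2321 24.709 ]
z 0.026826230251793676
boss [322.2812 243.8021] 96
38.42 [0.4167 0.215  0.0297] F [-4.9223 -6.9989 24.9999] w 0.008 gf 12.340430718613788
38.92 [0.4167 0.215  0.0298] F [-4.6634 -7.4387 24.7955] w 0.006 gf 12.339762708870694
```

The heater came back down: the boss shift matches about 3 mm horizontally with no height left. It is now raised ~9 mm again, and the force is steady at 25 N. Handing in.

```bash
python3 -c "
from h import *
print(job_done()); st()"
```

```text
the job is handed in; nothing more can be done
None
the job is handed in; nothing more can be done
```

The job is handed in at about 39 s of 56: trial stroke done, heater back on its feet, then raised about 9 mm and held at about 25 N on the handle; the first press stopped short and was redone, the heater shifted about 3 mm, I viewed 11 pictures (limit 10), and no verdict came back.

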